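# Lock the tube mixer's tray with its transport pin

### The arm

A 6-joint arm with a two-finger parallel gripper is mounted at the origin on the work surface. World frame = base frame: x ahead of the robot, y to its left, z up, the work surface at z = 0. Lengths are in m, angles in rad, forces in N, time in s.
With the tool pointing down it reaches from about 0.375 to 0.9 m from the base axis. Payload 3.1 kg.
Tool frame: the origin (TCP) lies midway between the tips of the shut fingers; the grasp point (between the pads) lies 19 mm behind it; z points along the fingers, y is the line along which they close (so a half turn about z gives the same grasp; the last joint's range is limited). The gripper opens to 87 mm and grips with 3 to 60 N. Pads are 19 mm wide; open, the fingers measure 117 mm over their backs; the gripper's body (75 mm by 190 mm) begins 51 mm behind the grasp point.
Start: joints at [1.091, 0.527, 1.433, -0, 1.181, -0.178], TCP at [0.186, 0.597, 0.223] pointing down, gripper open.
Joint ranges: [-3.08, 3.08], [-0.75, 2.2], [0.22, 2.44], [-1.43, 4.57], [0, 2.65], [-2.85, 2.85]. Speed limits (rad/s): [2.79, 2.79, 3.14, 3.14, 3.14, 3.14].

### API

Orientations are given as a unit quaternion [x, y, z, w].
In Python, from rig import robot gives the robot as it stands. The module is installed in compiled form; this text tells all that it offers.
- The arm moves only by the tool play_rows, never from a script. Its arguments are lists of equal length, an entry for each row: "gripper": the closure, from -1 (fully open) to 1 (shut); "delta_pos": the shift along the tool's x, y, z in cm, a list of three; "turn": the turn, a rotation vector about the tool's x, y, z in rad, a list of three. A call has 1 to 12 rows; each row is the pose to reach, as a shift and turn from the pose commanded when the call began, along the tool's axes at that moment; what a row does not reach only later rows make up. A row lasts 1/8 s, in which the tool goes at most 62.5 mm and 10.7 degrees, less where a joint would pass 70% of its speed; a pose out of reach is approached as far as the arm can. A call with a gripper value outside its range is refused whole. The fingers move at their own pace and stop on an object; "squeeze" is the grip in N (left out, the last holds). Time passes only in rows, so rows that repeat a pose let the fingers close. It gives the time, the measured TCP pose, the force, the opening and the grip force at its end, in the units of the state.
- robot.get_obs(): the state, without advancing time (a new reading comes with each control period).
- robot.camera(name): name is "scene" or "top" or "wrist"; returns a dict with "color" (384x512x3 uint8, red, green, blue), "vfov" (degrees; the focal length in pixels is half the picture's height over the tangent of half this angle, whatever the lens; pixels are square), "cx", "cy" (the principal point, pixels), "R" (3x3) and "t" (3): a world point X has camera coordinates R X + t. Camera axes: x right, y down, z forward; pixel columns grow to the right and rows downward; lengths in m; the calibration is good to about 2 mm. A picture is of the moment at which its call begins. There is no depth.
- robot.hand_in(): hands the job in; it is judged then, once.
The state is a dict: "time": time; "q": joint angles; "joint_velocities": joint speeds; "joint_torque": joint torques, N m; "position": TCP position; "tool_rot": TCP orientation; "ft_force": force on the tool from outside, world axes, zero at the start; "moment": the same for the moment, N m; "grip_width": finger opening in m; "grip_force": force on a finger pad.
Only numpy, scipy, OpenCV 4.12 (cv2) and the standard library are available. Lean on these libraries where they do the work, as an engineer would, in place of code of your own. Each camera call takes 0.05 s, during which the arm holds its last target. There are 200 camera calls.

### The job

The tube mixer is about to be moved, so its rocking tray must be locked. Pluck the red-handled lock pin out of the blue pocket tray by its bare steel tip, lay it down on the teal mat and let go of it, then take it again by the handle end, so that the steel is free, and push it through the holes of the yellow lugs on the mixer's end until the handle rests against the front lug. Leave it there and do not disturb the other things on the bench.

Things in the scene. Friction and masses are not known exactly. Their poses are not given: they have to be found in the camera images.
- pin: Lock pin, 75 to 125 g: round steel shank, 16 mm diameter, 80 mm long (last 3 mm taper to 10 mm), and flat red handle 50 long, 28 wide (y), 16 mm high (z). Origin on the axis at the shoulder where they meet; x runs to the tip, the handle to x = -50 mm; centre of mass about x = 13 mm. Starts level in the tray, axis 28 mm above the table; lying on the mat its axis is 12 mm above the table.
- pin_tip (a point): Middle of the pin's tip face, on the axis, 80 mm from the shoulder.
- pocket_tray: Blue pocket tray, fixed, 100 (x) x 140 (y) x 42 mm high, origin under its centre. Its middle pocket, floor at 20 mm, holds the pin pointing along the tray's +x: the handle is sunk between walls 2 mm away, no room for fingers; the shank's last 36 mm stick out over the tray's +x end, free below and beside. Open upwards: lift the pin straight up. Side pockets hold small spares.
- mat: Teal mat, fixed, 180 (x) x 140 (y) x 4 mm thick, origin under its centre. Put-down place for the pin; any direction will do.
- mixer: Tube mixer, fixed, 330 mm long (x), 190 wide (y), 112 high: ivory housing (from x = 110 mm on), dark cheeks, rollers, purple-capped tubes. Origin on the table below the front lug's mouth; x is level, the way the pin goes in. Two yellow upright lugs, 60 mm wide, 8 thick, 94 high, at x = 0 to 8 and 44 to 52 mm, each with a round hole, 20 mm diameter, 2 mm chamfers.
- lug_mouth (a point): Centre of the front lug's hole at its outer face, 65 mm above the table; axes as the mixer's. Both lug holes lie on one level axis along x. The tray's metal tongue hangs between the lugs at x = 22 to 30 mm with a 24 mm hole on the same axis; its arm runs back at y = 31 to 41 mm, 74 to 94 mm high. The pin's shoulder ends here, its tip then 28 mm past the rear lug.
- tube_rack: Bystander: white rack with purple-capped tubes, 75 x 160 x 92 mm, loose; leave alone. Origin under its centre.
- scanner: Bystander: black hand-held barcode scanner lying down, about 165 x 66 x 42 mm, loose; leave alone. Origin underneath, near its middle.
- reagent: Bystander: white bottle, 56 mm diameter, 130 mm high, loose; leave alone. Origin under its centre.
- cap_cup: Bystander: clear cup, 64 mm diameter, 60 mm high, loose; leave alone. Origin under its centre.
- vial: Bystander: small amber jar, 28 mm diameter, 50 mm high, loose; leave alone. Origin under its centre.
- slide_box: Bystander: cardboard box 80 x 55 x 30 mm, loose; leave alone. Origin under its centre.
- spacer: Bystander: brass ring 24 mm outside, 12 mm inside, 10 mm high, loose in a side pocket of the tray; leave alone. Origin under its centre.
Mind the look-alikes: they are no part of the job. Several things have the shape of the pin; the one meant has the colours described above. There is more than one size of the mat; the one meant has the size given above.

How it is judged:
By the outcome, as a careful person would: the job done as asked, in the order asked, and still so for the second after the job is handed in, with the robot touching nothing.
It also fails if it takes over 58 s, if anything falls off the work surface, if the arm or the gripper's body presses on something with over 40 N, if the wrist force passes 120 N, or if a joint passes its speed limit or range.

## Working session

There is one attempt and no reset: what is moved stays moved. The work goes in short steps, Python scripts to look and compute and a tool call to move; the robot and the scene stay as the last step left them, time stands still between calls to the robot, and variables do not carry over. Pictures are saved under pics/ and viewed, at most 10 in all, crops included, and the job is handed in when it is done.

Besides the shell and the picture viewer there is one more tool, called after ">>>" as name(argument=value, ...) on one line, values as JSON. play_rows: Moves the arm, as the interface text tells. Its arguments: {"type":"object","properties":{"gripper":{"type":"array","items":{"type":"number"}},"delta_pos":{"type":"array","items":{"type":"array","items":{"type":"number"}}},"turn":{"type":"array","items":{"type":"array","items":{"type":"number"}}},"squeeze":{"type":"number"}},"required":["gripper","delta_pos","turn"]}

```bash
mkdir -p pics; python3 - <<'E'
from rig import robot
import cv2,pickle,numpy as np
np.set_printoptions(precision=4,suppress=True)
for n in ["scene","top"]:
    c=robot.camera(n); pickle.dump(c,open(n+".pkl","wb"))
    cv2.imwrite(f"pics/{n}.png",cv2.resize(c["color"][:,:,::-1],None,fx=1.5,fy=1.5,interpolation=cv2.INTER_CUBIC))
    print(n,c["vfov"],c["cx"],c["cy"],-c["R"].T@c["t"]);print(c["R"])
o=robot.get_obs();print(o)
E
```

```text
scene 52.00404839423938 254.540679159235 193.1803444083701 [0.871  0.2221 0.8312]
[[-0.7578  0.6524  0.0068]
 [ 0.5234  0.6141 -0.5907]
 [-0.3896 -0.4441 -0.8069]]
top 46.47594861535968 252.4848109559524 197.9026909968043 [ 0.3681 -0.2015  1.1973]
[[ 0.0072 -0.9999 -0.0107]
 [-0.9933 -0.0059 -0.1153]
 [ 0.1152  0.0115 -0.9933]]
{'time': 0.1, 'q': array([ 1.0905,  0.5284,  1.4338, -0.    ,  1.1814, -0.1785]), 'joint_velocities': array([-0.002 , -0.0013, -0.0035, -0.0007,  0.0011, -0.0021]), 'joint_torque': array([  0.0004, -44.0988, -17.7151,   0.0635,   0.0534,  -0.    ]), 'position': array([0.1854, 0.5962, 0.2217]), 'tool_rot': array([ 0.1503,  0.9886, -0.0009, -0.0003]), 'ft_force': array([ 0.0731, -0.565 , -1.3369]), 'moment': array([ 0.0431, -0.0118,  0.0204]), 'grip_force': 0.0, 'grip_width': 0.086641852766658}
```

View pics/scene.png

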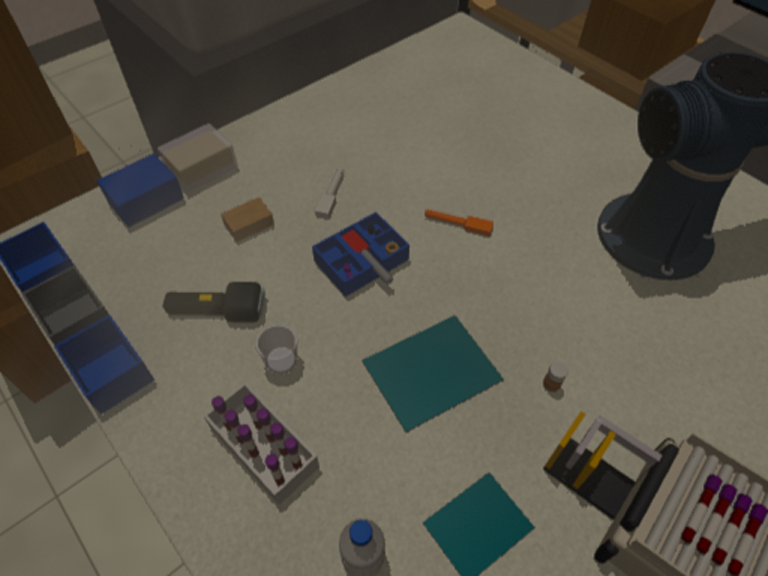

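View pics/top.png

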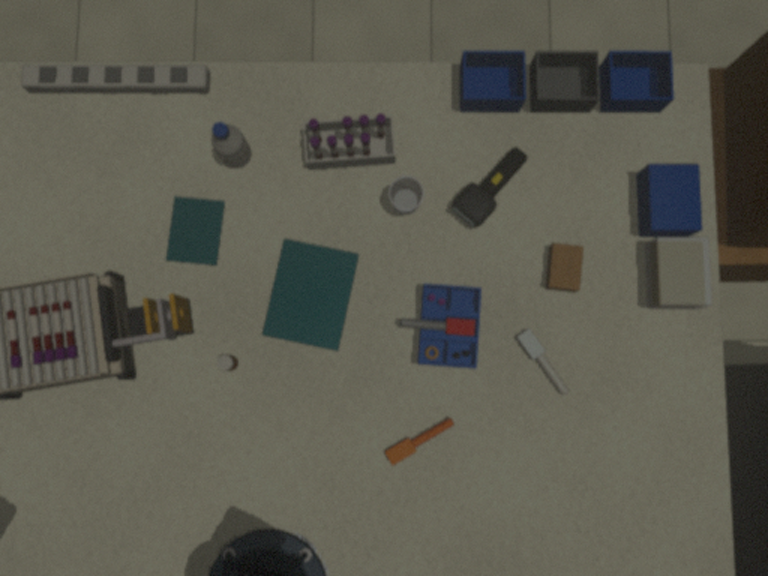

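The scene view shows the tray (360,250) with the red-handled pin, the large teal mat (432,372) and the yellow lugs (567,437)/(602,460). In the top view the tray is at (450,325), the pin tip at (400,323), the big mat at (310,295) and the lugs at (150,317)/(180,313). The pin and the mixer's insertion direction both run about +y.

```bash
cat > h.py <<'E'
import cv2,pickle,numpy as np
np.set_printoptions(precision=4,suppress=True)
def foc(c): return c["color"].shape[0]/2/np.tan(np.radians(c["vfov"]/2))
def ray(c,p):
    f=foc(c); d=c["R"].T@np.array([(p[0]-c["cx"])/f,(p[1]-c["cy"])/f,1.]); return -c["R"].T@c["t"],d/np.linalg.norm(d)
def onz(c,p,z):
    o,d=ray(c,p); return o+d*(z-o[2])/d[2]
def proj(c,X):
    v=c["R"]@np.asarray(X)+c["t"]; f=foc(c); return np.array([f*v[0]/v[2]+c["cx"],f*v[1]/v[2]+c["cy"]])
def tri(c1,p1,c2,p2):
    (o1,d1),(o2,d2)=ray(c1,p1),ray(c2,p2)
    s=np.linalg.lstsq(np.c_[d1,-d2],o2-o1,rcond=None)[0]
    a,b=o1+s[0]*d1,o2+s[1]*d2; return (a+b)/2,np.linalg.norm(a-b)
def blobs(c,h0,h1,s0,v0,amin=15,s1=255,v1=255):
    hsv=cv2.cvtColor(c["color"],cv2.COLOR_RGB2HSV)
    if h0<=h1: m=cv2.inRange(hsv,(h0,s0,v0),(h1,s1,v1))
    else: m=cv2.inRange(hsv,(h0,s0,v0),(180,s1,v1))|cv2.inRange(hsv,(0,s0,v0),(h1,s1,v1))
    cs,_=cv2.findContours(m,cv2.RETR_EXTERNAL,cv2.CHAIN_APPROX_NONE)
    return m,sorted([k for k in cs if cv2.contourArea(k)>=amin],key=cv2.contourArea,reverse=True)
E
python3 - <<'E'
from h import *
T=pickle.load(open("top.pkl","rb"));S=pickle.load(open("scene.pkl","rb"))
for n,c in (("top",T),("scene",S)):
  for nm,a,z in (("red",(172,6,150,60),.036),("teal",(80,96,100,40),.004),("yel",(18,32,130,60),.094),("blue",(108,125,120,30),.042)):
    m,cs=blobs(c,*a)
    for k in cs[:6]:
        r=cv2.minAreaRect(k); print(n,nm,cv2.contourArea(k),"c",np.array(r[0]),"->",onz(c,r[0],z)[:2])
        if nm!="blue" and cv2.contourArea(k)>40:print("    corners",np.array([onz(c,p,z)[:2] for p in cv2.boxPoints(r)]).tolist() )
def crop(c,x,y,w,h,s):return cv2.resize(c["color"][y:y+h,x:x+w,::-1],(w*s,h*s),interpolation=cv2.INTER_CUBIC)
a=np.vstack([crop(T,255,180,75,75,5),crop(T,70,180,75,45,5)]);b=np.vstack([crop(S,205,138,75,60,5),crop(S,360,270,75,60,5)])
cv2.imwrite("pics/c1.png",np.hstack([a,b]))
E
```

```text
top red 96.5 c [306.3862 217.6386] -> [ 0.4519 -0.3286]
    corners [[0.4437432541662121, -0.30501705997393463], [0.4643813669313031, -0.30716590071208894], [0.4601472856330441, -0.3521379663931131], [0.43953548310843554, -0.3499001141071404]]
top teal 863.5 c [209.2891 202.4743] -> [ 0.4934 -0.0718]
    corners [[0.4605073897896972, 0.009084249109872128], [0.5814197016455566, -0.05768219887404516], [0.5264224778741755, -0.15313669938940605], [0.4068373880701005, -0.0857444765153114]]
top yel 62.0 c [ 98.2517 210.0207] -> [0.4634 0.1943]
    corners [[0.4905422415414776, 0.20328453829327175], [0.4915057603927983, 0.19255929412994527], [0.4364308860713679, 0.1854017952955453], [0.43547233708844135, 0.19606513402348552]]
top yel 59.5 c [115.79 207.53] -> [0.4699 0.1508]
    corners [[0.498050457494182, 0.16107696132348198], [0.49951428974828843, 0.1513293094559166], [0.441904043447516, 0.14067508167571557], [0.4404520052070416, 0.15036420362972536]]
top yel 22.5 c [331. 119.] -> [ 0.6982 -0.3861]
top blue 1257.5 c [449.5 132. ] -> [ 0.6798 -0.7059]
top blue 537.0 c [324.5  54.5] -> [ 0
[... 1393 characters left out ...]
14977120951, 0.1939258923697813], [0.526780037854363, 0.2105095878160405]]
scene yel 129.0 c [376.8461 292.7307] -> [0.4904 0.1556]
    corners [[0.5368102152710689, 0.15971221171246702], [0.4428001357847988, 0.1430908308333801], [0.44142959767723156, 0.1513043844252035], [0.5351678885136224, 0.16741242108156557]]
scene yel 25.5 c [136.5 198. ] -> [ 0.7302 -0.349 ]
scene blue 1128.0 c [ 21.176  169.6609] -> [ 0.9    -0.6607]
scene blue 523.0 c [ 89.7 118.9] -> [ 0.6778 -0.7197]
scene blue 471.5 c [ 61.1852 237.8377] -> [ 0.9089 -0.4031]
scene blue 456.5 c [228. 171.] -> [ 0.4959 -0.3108]
scene blue 175.0 c [240.  354.5] -> [0.7604 0.0593]
scene blue 156.0 c [252.5 157.5] -> [ 0.4173 -0.305 ]
```

View pics/c1.png

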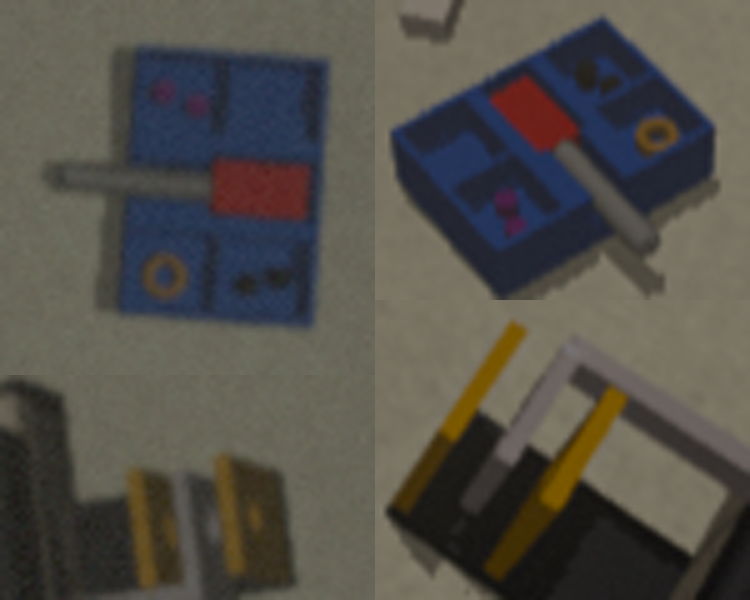

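```bash
cat >> h.py <<'E'
from scipy.spatial.transform import Rotation as Ro
def goto(o,P,a):
    """delta_pos (cm) and turn to TCP P, tool down, tool y heading a deg (tool x = a+90)"""
    R0=Ro.from_quat(o["tool_rot"]); a=np.radians(a)
    y=np.array([np.cos(a),np.sin(a),0]);z=np.array([0,0,-1.]);x=np.cross(y,z)
    R1=Ro.from_matrix(np.c_[x,y,z])
    print("dpos",R0.inv().apply(np.asarray(P)-o["position"])*100,"turn",(R0.inv()*R1).as_rotvec())
E
python3 - <<'E'
from h import *
from rig import robot
goto(robot.get_obs(),[.46,.03,.24],9)
c=robot.camera("wrist");print(-c["R"].T@c["t"]);print(c["R"],c["vfov"])
T=pickle.load(open("top.pkl","rb"));S=pickle.load(open("scene.pkl","rb"))
# tip: crop coords
print(onz(T,(255+47/5,180+176/5),.03), onz(S,(205+(655-375)/5,138+240/5),.028))
for X in ([.46,-.245,.028],):print(proj(T,X),proj(S,X))
E
```

```text
dpos [-43.042  -45.9005  -1.7581] turn [-0.0019  0.0008  1.1119]
[0.1229 0.6163 0.3834]
[[ 0.2983  0.9545 -0.003 ]
 [ 0.9254 -0.2884  0.2459]
 [ 0.2338 -0.0761 -0.9693]] 67.08231341207453
[ 0.4581 -0.2196  0.03  ] [ 0.4557 -0.2265  0.028 ]
[274.096  214.5815] [255.0376 182.5111]
```

>>> play_rows(gripper=[-1, -1, -1, -1, -1, -1, -1, -1, -1, -1, -1, -1], delta_pos=[[-4, -4, 0], [-8, -8.5, -0.3], [-12, -12.8, -0.5], [-16, -17, -0.7], [-20, -21.3, -0.9], [-24, -25.6, -1.1], [-28, -29.9, -1.3], [-32, -34.1, -1.5], [-36, -38.4, -1.7], [-40, -42.7, -1.8], [-43, -45.9, -1.8], [-43, -45.9, -1.8]], turn=[[0, 0, 0.1], [0, 0, 0.2], [0, 0, 0.3], [0, 0, 0.4], [0, 0, 0.5], [0, 0, 0.6], [0, 0, 0.7], [0, 0, 0.8], [0, 0, 0.9], [0, 0, 1.0], [0, 0, 1.11], [0, 0, 1.11]])

```text
time: 1.65
position: [0.4617, 0.0279, 0.2405]
tool_rot: [0.651, 0.759, 0.0, 0.001]
ft_force: [-0.3, 0.1, 0.1]
grip_width: 0.0871
grip_force: 0.0
```

```bash
python3 - <<'E'
from h import *
from rig import robot
o=robot.get_obs();print(o["time"],o["position"],o["tool_rot"],o["joint_velocities"],o["q"])
c=robot.camera("wrist");pickle.dump(c,open("w1.pkl","wb"))
cv2.imwrite("pics/w1.png",cv2.resize(c["color"][:,:,::-1],None,fx=1.5,fy=1.5,interpolation=cv2.INTER_CUBIC))
goto(o,[.457,-.24,.12],5)
E
```

```text
1.65 [0.4617 0.0279 0.2405] [0.6506 0.7594 0.0002 0.0007] [ 0.0568 -0.017   0.0514  0.0267  0.0289 -0.0084] [-0.1817  0.2834  1.8043 -0.0004  1.0524 -0.3356]
dpos [-26.3936  -4.588   12.0702] turn [0.0013 0.0008 0.0668]
```

View pics/w1.png

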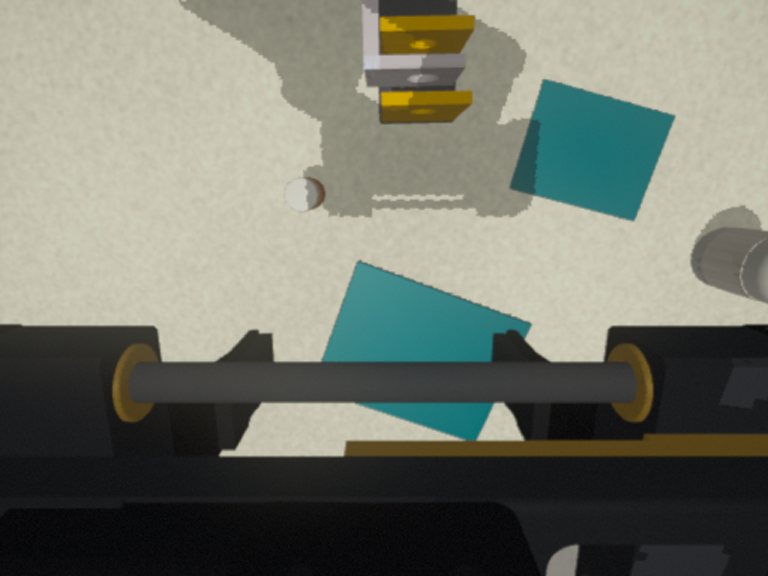

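Wrist view: the front lug's top is at about (426,98), the rear lug's at (427,22), edges level in the picture. The big mat's corners are at (358,262) and (530,323), and a small vial stands at (305,194).

```bash
python3 - <<'E'
from h import *
c=pickle.load(open("w1.pkl","rb"))
hsv=cv2.cvtColor(c["color"],cv2.COLOR_RGB2HSV)
print("col x=300 V rows 5..85:",hsv[5:86,300,2].tolist())
m,cs=blobs(c,15,35,150,60,60)
for k in cs[:4]: print(cv2.contourArea(k),cv2.boundingRect(k), hsv[...,2][cv2.boundingRect(k)[1]+3,:].max())
mt,_=blobs(c,15,35,150,190,20)
n,l,st,ce=cv2.connectedComponentsWithStats(mt)
for i in range(1,n):
    if st[i,4]>60:
        ys,xs=np.where(l==i)
        k=np.c_[xs,ys].astype(np.float32); r=cv2.minAreaRect(k)
        print("top?",st[i],r); P=np.array([onz(c,p,.094)[:2] for p in cv2.boxPoints(r)]);print(P.tolist(),onz(c,r[0],.094))
m,cs=blobs(c,80,98,120,50,300)
for k in cs: print("teal",cv2.contourArea(k),[onz(c,p[0],.004)[:2].round(4).tolist() for p in cv2.approxPolyDP(k,4,True)],cv2.approxPolyDP(k,4,True)[:,0].tolist())
E
```

```text
col x=300 V rows 5..85: [53, 54, 53, 55, 74, 116, 137, 139, 139, 139, 139, 139, 139, 137, 123, 97, 92, 94, 95, 95, 95, 92, 92, 92, 93, 93, 92, 92, 92, 94, 102, 122, 125, 126, 127, 127, 128, 125, 123, 117, 95, 84, 83, 85, 86, 84, 84, 85, 85, 85, 85, 79, 58, 54, 61, 96, 138, 141, 141, 141, 141, 141, 141, 137, 117, 98, 96, 94, 95, 95, 95, 95, 96, 96, 93, 81, 95, 140, 143, 141, 141]
2757.5 (231, 289, 281, 15) 201
1391.5 (253, 10, 63, 26) 198
1042.0 (254, 60, 61, 21) 206
671.0 (406, 230, 30, 51) 207
top? [255  62  20   8 143] ((264.5, 65.5), (7.0, 19.0), 90.0)
[[0.44432093327282907, 0.14991641332914307], [0.462773185778546, 0.15276679793189207], [0.46385110274169467, 0.14647005759610132], [0.44529615191215105, 0.14360430570611354]] [0.4541 0.1482 0.094 ]
teal 6283.0 [[0.5753, 0.1963], [0.5685, 0.1084], [0.6823, 0.0979], [0.6904, 0.1854]] [[363, 54], [342, 124], [422, 145], [448, 78]]
teal 5335.0 [[0.4221, -0.0825], [0.5843, -0.0576], [0.5822, -0.0279], [0.6002, -0.022], [0.6106, -0.0282], [0.612, -0.0156], [0.4422, 0.0191]] [[216, 240], [327, 240], [330, 221], [343, 219], [349, 224], [352, 216], [239, 175]]
teal 1096.5 [[0.4653, -0.1237], [0.5767, -0.1465], [0.5871, -0.1431], [0.5951, -0.1072]] [[241, 269], [310, 292], [317, 291], [327, 271]]
```

```bash
python3 - <<'E'
from h import *
c=pickle.load(open("w1.pkl","rb"))
hsv=cv2.cvtColor(c["color"],cv2.COLOR_RGB2HSV).astype(float); V=hsv[...,2]; S=hsv[...,1]
for r0 in (61,11):
    r=slice(r0,r0+7)
    print(r0,"S L",S[r,248:262].mean(0).astype(int),"S R",S[r,304:322].mean(0).astype(int))
    # edge rows by column: subpixel of V profile max/min gradient
    top=[];bot=[]
    for x in range(262,306,4):
        g=np.diff(V[r0-6:r0+13,x-1:x+2].mean(1)); i=np.arange(len(g))+r0-6+.5
        up=np.clip(g[:10],0,None);dn=np.clip(-g[6:],0,None)
        iu=np.argmax(up);s=slice(max(iu-2,0),iu+3);top.append((i[:10][s]*up[s]).sum()/up[s].sum())
        iu=np.argmax(dn);s=slice(max(iu-2,0),iu+3);bot.append((i[6:][s]*dn[s]).sum()/dn[s].sum())
    print(np.array(top),np.array(bot))
    xs=np.arange(262,306,4); pt=np.polyfit(xs,top,1);pb=np.polyfit(xs,bot,1);print(pt,pb)
    m=S[r].mean(0); 
    ex=lambda a,b,t: np.interp(t,*( (m[a:b],np.arange(a,b)) if m[b-1]>m[a] else (m[a:b][::-1],np.arange(a,b)[::-1])))
    t=(m[255:300].max()+30)/2*1.0
    xl,xr=ex(250,258,130),ex(311,319,130);print("x",xl,xr)
    for p in (pt,pb):
        A=onz(c,(xl,np.polyval(p,xl)),.094);B=onz(c,(xr,np.polyval(p,xr)),.094);print(A,B,np.linalg.norm(A-B),(A+B)/2,"ang",np.degrees(np.arctan2(B[1]-A[1],B[0]-A[0])))
E
```

```text
61 S L [ 28  28  29  27  29  57 207 240 241 241 241 245 246 248] S R [248 247 248 250 250 248 247 250 248 246 182  60  35  33  33  33  32  34]
[60.6568 60.6502 60.6388 60.4003 60.496  60.4766 60.145  60.1667 60.1434
 60.0057 59.9954] [69.7482 69.8286 69.7527 69.4441 69.442  69.4179 69.135  69.2059 69.2676
 68.8852 68.9044]
[-0.0186 65.5918] [-0.0233 75.9237]
x 253.48522402287892 314.4300699300699
[0.4427 0.1507 0.094 ] [0.5016 0.1608 0.094 ] 0.059802585726410944 [0.4722 0.1558 0.094 ] ang 9.76527726199708
[0.444  0.1424 0.094 ] [0.5033 0.1529 0.094 ] 0.0602295800125482 [0.4736 0.1477 0.094 ] ang 10.017445199746849
11 S L [ 11  11  11  11  27 175 250 251 250 249 249 248 247 248] S R [249 245 247 245 245 248 240 234 237 241 237 211 119  48  33  32  31  31]
[10.4468 10.1391 10.1464 10.1426  9.9847  9.9923  9.9313  9.751   9.7266
  9.7248  9.452 ] [20.1718 20.1052 20.2652 19.8235 19.7286 19.6367 19.5217 19.4412 19.4781
 19.3043 19.1788]
[-0.0198 15.5422] [-0.0261 27.0668]
x 252.6943907156673 315.8859375
[0.4353 0.1939 0.094 ] [0.4941 0.2041 0.094 ] 0.05963490725719979 [0.4647 0.199  0.094 ] ang 9.80008560522498
[0.4366 0.1856 0.094 ] [0.4957 0.1962 0.094 ] 0.06007713842710399 [0.4662 0.1909 0.094 ] ang 10.12853155965989
```

```bash
python3 - <<'E'
from h import *
from rig import robot
goto(robot.get_obs(),[.457,-.29,.2],5)
E
```

```text
dpos [-31.5236  -5.2873   4.0151] turn [-0.0006 -0.0005  0.0693]
```

>>> play_rows(gripper=[-1, -1, -1, -1, -1, -1, -1], delta_pos=[[-6, -1, 1], [-12, -2, 2], [-18, -3, 3], [-24, -4, 4], [-30, -5, 4], [-31.5, -5.3, 4], [-31.5, -5.3, 4]], turn=[[0, 0, 0.03], [0, 0, 0.07], [0, 0, 0.07], [0, 0, 0.07], [0, 0, 0.07], [0, 0, 0.07], [0, 0, 0.07]])

```text
time: 2.58
position: [0.4572, -0.2877, 0.2002]
tool_rot: [0.675, 0.738, 0.0, -0.001]
ft_force: [-0.0, 1.2, -0.3]
grip_width: 0.0869
grip_force: 0.0
```

```bash
python3 - <<'E'
from h import *
from rig import robot
o=robot.get_obs();print(o["time"],o["position"],o["tool_rot"])
c=robot.camera("wrist");pickle.dump(c,open("w2.pkl","wb"))
cv2.imwrite("pics/w2.png",cv2.resize(c["color"][:,:,::-1],None,fx=1.5,fy=1.5,interpolation=cv2.INTER_CUBIC))
E
```

```text
2.575 [ 0.4572 -0.2877  0.2002] [ 0.675   0.7378  0.0003 -0.0009]
```

View pics/w2.png

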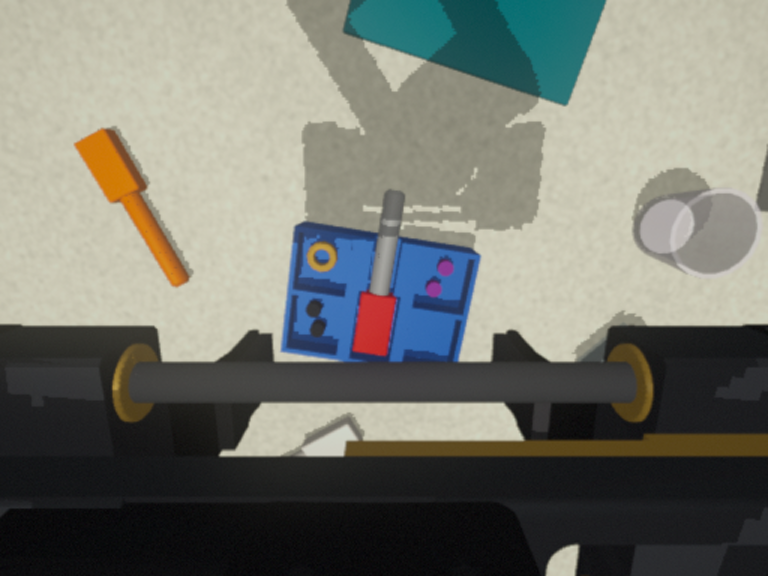

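The wrist view shows the pin in the tray, with the red handle from (352,355) to (397,294), the grey shank up to its tip at (394,191), and the teal mat's near edge at (567,104).

```bash
python3 - <<'E'
from h import *
from rig import robot
c=pickle.load(open("w2.pkl","rb"))
m,cs=blobs(c,172,6,150,60,60)
r=cv2.minAreaRect(cs[0]); B=cv2.boxPoints(r)
P=np.array([onz(c,p,.036)[:2] for p in B]);print(r,P.tolist(),onz(c,r[0],.036))
s=onz(c,(377.5/1.5,294/1.5),.036);t=onz(c,(394/1.5,191/1.5),.030)
d=(t-s)[:2];print("shoulder",s,"tip",t,np.linalg.norm(d),np.degrees(np.arctan2(d[1],d[0])))
E
```

```text
((249.06436157226562, 215.08819580078125), (22.878652572631836, 41.09511947631836), 8.880659103393555) [[0.4395151824020154, -0.3529867476704627], [0.44328667368250363, -0.30224705947694835], [0.46978106324770386, -0.3041519624137952], [0.46697336364940367, -0.3551211993808772]] [ 0.4549 -0.3282  0.036 ]
shoulder [ 0.456  -0.3047  0.036 ] tip [ 0.4615 -0.2263  0.03  ] 0.07855878437495471 85.9411590906228
```

```bash
python3 - <<'E'
from h import *
from rig import robot
goto(robot.get_obs(),[.4608,-.2397,.010],-4)
E
```

```text
dpos [ 4.579   0.8245 19.0324] turn [-0.0014 -0.0024  0.1599]
```

>>> play_rows(gripper=[-1, -1, -1, -1], delta_pos=[[2.5, 0.4, 4], [4.6, 0.8, 9], [4.6, 0.8, 11], [4.6, 0.8, 11]], turn=[[0, 0, 0.1], [0, 0, 0.16], [0, 0, 0.16], [0, 0, 0.16]])

```text
time: 3.12
position: [0.4602, -0.2385, 0.0895]
tool_rot: [0.731, 0.683, -0.0, -0.003]
ft_force: [-0.2, 0.3, 0.1]
grip_width: 0.0872
grip_force: 0.0
```

```bash
python3 - <<'E'
from h import *
from rig import robot
for i in range(2):
    o=robot.get_obs();print(o["time"],o["position"],o["joint_velocities"]); c=robot.camera("top")
goto(o,[.4608,-.2397,.010],-4)
E
```

```text
3.125 [ 0.4602 -0.2385  0.0895] [-0.0173 -0.0366 -0.0451 -0.0046  0.0123 -0.0016]
3.175 [ 0.4611 -0.2399  0.0906] [-0.0158 -0.0246 -0.031  -0.0036 -0.0002 -0.0028]
dpos [ 0.0092 -0.0235  8.0596] turn [-0.0015 -0.0013  0.0015]
```

>>> play_rows(gripper=[-1, -1, -1, -1, 1, 1, 1, 1, 1, 1], delta_pos=[[0, 0, 3], [0, 0, 6], [0, 0, 8], [0, 0, 8], [0, 0, 8], [0, 0, 8], [0, 0, 8], [0, 0, 8], [0, 0, 8], [0, 0, 8]], turn=[[0, 0, 0], [0, 0, 0], [0, 0, 0], [0, 0, 0], [0, 0, 0], [0, 0, 0], [0, 0, 0], [0, 0, 0], [0, 0, 0], [0, 0, 0]], squeeze=40)

```text
time: 4.47
position: [0.4612, -0.2422, 0.0105]
tool_rot: [0.732, 0.682, -0.0, -0.0]
ft_force: [-0.8, 0.2, 0.5]
grip_width: 0.0349
grip_force: 0.0
```

>>> play_rows(gripper=[1, 1, 1, 1], delta_pos=[[0, 0, 0], [0, 0, 0], [0, 0, 0], [0, 0, 0]], turn=[[0, 0, 0], [0, 0, 0], [0, 0, 0], [0, 0, 0]])

```text
time: 4.97
position: [0.4612, -0.2422, 0.0105]
tool_rot: [0.732, 0.682, -0.0, -0.0]
ft_force: [0.4, 0.9, -0.2]
grip_width: 0.0147
grip_force: 40.0
```

>>> play_rows(gripper=[1, 1, 1, 1, 1], delta_pos=[[0, 0, -1.5], [0, 0, -3.5], [0, 0, -6], [0, 0, -8], [0, 0, -8]], turn=[[0, 0, 0], [0, 0, 0], [0, 0, 0], [0, 0, 0], [0, 0, 0]])

```text
time: 5.6
position: [0.4623, -0.2429, 0.0926]
tool_rot: [0.732, 0.682, 0.0, 0.002]
ft_force: [0.7, 0.6, -1.4]
grip_width: 0.0148
grip_force: 40.0
```

```bash
python3 - <<'E'
from h import *
from rig import robot
for n in ("scene","top"):
    c=robot.camera(n);pickle.dump(c,open(n+"2.pkl","wb"))
    m,cs=blobs(c,172,6,150,60,40)
    for k in cs[:2]: print(n,cv2.contourArea(k),cv2.minAreaRect(k))
S,T=[pickle.load(open(n+"2.pkl","rb")) for n in("scene","top")]
f=lambda c:cv2.minAreaRect(blobs(c,172,6,150,60,40)[1][0])[0]
print(tri(T,f(T),S,f(S)))
cr=lambda c,x,y,w,h:cv2.resize(c["color"][y:y+h,x:x+w,::-1],(400,400),interpolation=cv2.INTER_CUBIC)
cv2.imwrite("pics/l.png",np.hstack([cr(S,180,90,120,120),cr(T,230,150,120,120)]))
o=robot.get_obs();print(o["position"],o["ft_force"],o["moment"],o["grip_width"])
# target: grasp at pin x=64 ; shoulder wanted at mat centre -15mm
a=np.radians(99.8);d=np.array([np.cos(a),np.sin(a)])
P=np.array([.513,-.067])+d*(.064-.015);print(P)
goto(o,[*P,.06],9.8)
E
```

```text
scene 43.5 ((502.4000549316406, 351.2000427246094), (5.366563320159912, 10.733126640319824), 26.56505012512207)
scene 43.5 ((491.6551818847656, 344.3620910644531), (5.199469566345215, 10.956025123596191), 21.801406860351562)
top 50.5 ((315.0270080566406, 215.3378448486328), (9.04194450378418, 8.877545356750488), 9.462321281433105)
(array([0.5485, 0.0015, 0.5569]), np.float64(0.6259335820338106))
[ 0.4612 -0.2421  0.0908] [-0.518   0.4083 -0.9816] [-0.0389  0.0085  0.0681] 0.014490627490272193
[ 0.5047 -0.0187]
dpos [22.5907  2.7524  3.075 ] turn [ 0.0002  0.0002 -0.2421]
```

View pics/l.png

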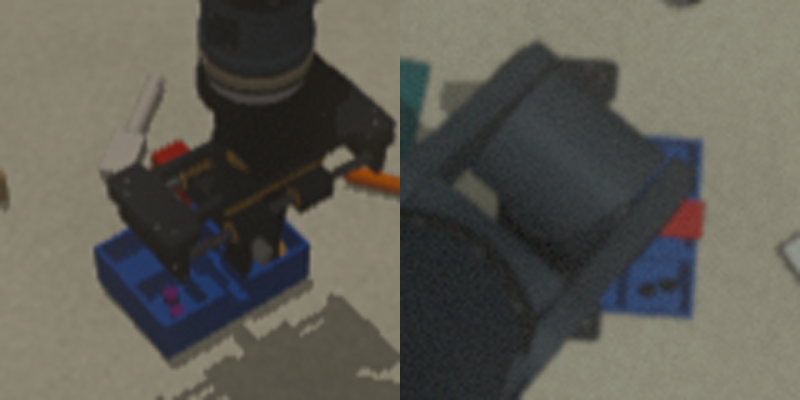

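The pin came up cleanly: its red handle shows behind the gripper in both views. But this deep grip puts the fingertips 18 mm below the axis, and the mat allows only about 7 mm. I'll lower it straight back into the pocket and regrip nearer the fingertips.

>>> play_rows(gripper=[1, 1, 1, 1, 1, 0.3, 0.3, 0.3, 0.3, 0.3, 0.3, 0.3], delta_pos=[[0, 0, 2], [0, 0, 4], [0, 0, 6], [0, 0, 7.5], [0, 0, 7.9], [0, 0, 7.9], [0, 0, 7.9], [0, 0, 7.9], [0, 0, 7.5], [0, 0, 7.0], [0, 0, 7.0], [0, 0, 7.0]], turn=[[0, 0, 0], [0, 0, 0], [0, 0, 0], [0, 0, 0], [0, 0, 0], [0, 0, 0], [0, 0, 0], [0, 0, 0], [0, 0, 0], [0, 0, 0], [0, 0, 0], [0, 0, 0]])

```text
time: 7.2
position: [0.4613, -0.2423, 0.0207]
tool_rot: [0.732, 0.682, 0.0, 0.0]
ft_force: [-0.3, 0.4, -0.9]
grip_width: 0.0308
grip_force: 0.0
```

>>> play_rows(gripper=[1, 1, 1, 1, 1, 1, 1, 1, 1, 1], delta_pos=[[0, 0, 0], [0, 0, 0], [0, 0, 0], [0, 0, 0], [0, 0, 0], [0, 0, 0], [0, 0, -1], [0, 0, -3], [0, 0, -6], [0, 0, -6]], turn=[[0, 0, 0], [0, 0, 0], [0, 0, 0], [0, 0, 0], [0, 0, 0], [0, 0, 0], [0, 0, 0], [0, 0, 0], [0, 0, 0], [0, 0, 0]], squeeze=50)

```text
time: 8.45
position: [0.4627, -0.2433, 0.0828]
tool_rot: [0.732, 0.682, 0.0, 0.003]
ft_force: [-0.2, -0.8, -1.9]
grip_width: 0.0147
grip_force: 50.0
```

```bash
python3 - <<'E'
from h import *
from rig import robot
S=robot.camera("scene"); o=robot.get_obs();print(o["position"],o["grip_width"],o["ft_force"])
m,cs=blobs(S,172,6,120,50,15)
p=o["position"];hz=p[2]+.0075
for k in cs:
    r=cv2.boundingRect(k)
    if r[0]<300: print(r)
a=np.radians(86);d=np.array([np.cos(a),np.sin(a),0])
for x,z in((-.114,.008),(-.064,.008)): 
  for w in(-.014,.014): print("expected level handle top corners",proj(S,p+np.array([0,0,.0075+z])+d*x+w*np.array([d[1],-d[0],0])))
goto(o,[.5047,-.0187,.06],9.8)
E
```

```text
[ 0.4619 -0.2427  0.0816] 0.01440583806542573 [-0.2984  0.1216 -2.0646]
(226, 138, 9, 6)
expected level handle top corners [233.1972 136.4103]
expected level handle top corners [224.2103 141.0925]
expected level handle top corners [244.5405 147.9289]
expected level handle top corners [235.4542 152.8403]
dpos [22.6502  2.674   2.1282] turn [ 0.0021  0.0019 -0.2421]
```

>>> play_rows(gripper=[1, 1, 1, 1, 1, 1, 1, 1], delta_pos=[[3, 0.4, 0], [8, 1, 0], [13, 1.5, 0.5], [18, 2, 1], [22, 2.6, 2], [22.7, 2.7, 3], [22.7, 2.7, 3], [22.7, 2.7, 3]], turn=[[0, 0, -0.05], [0, 0, -0.1], [0, 0, -0.15], [0, 0, -0.2], [0, 0, -0.24], [0, 0, -0.24], [0, 0, -0.24], [0, 0, -0.24]])

```text
time: 9.5
position: [0.5042, -0.0188, 0.0503]
tool_rot: [0.646, 0.764, -0.0, -0.0]
ft_force: [-0.4, -0.6, -0.6]
grip_width: 0.0147
grip_force: 50.0
```

```bash
python3 - <<'E'
from h import *
from rig import robot
S=robot.camera("scene");T=robot.camera("top"); o=robot.get_obs();print(o["position"],o["tool_rot"])
p=o["position"]
for n,c in(("s",S),("t",T)):
    m,cs=blobs(c,172,6,120,50,15);print(n,[cv2.boundingRect(k) for k in cs])
a=np.radians(99.8);d=np.array([np.cos(a),np.sin(a),0])
for x,z in((-.112,.008),(-.062,.008)): 
  for w in(-.014,.014): 
    X=p+np.array([0,0,.0075+z])+d*x+w*np.array([d[1],-d[0],0]); print(proj(S,X),proj(T,X))
E
```

```text
[ 0.5045 -0.019   0.0507] [0.6456 0.7636 0.0001 0.0003]
s [(265, 214, 23, 21), (496, 345, 11, 13), (486, 339, 11, 12), (465, 358, 9, 11), (486, 373, 9, 11), (475, 365, 9, 11)]
t [(211, 185, 19, 13)]
[270.7633 212.7582] [230.2597 193.662 ]
[263.2289 220.6141] [228.5369 182.949 ]
[288.0433 224.492 ] [210.9067 196.862 ]
[280.6022 232.6838] [209.2379 186.136 ]
```

>>> play_rows(gripper=[1, 1, 1, 1, 1, 1], delta_pos=[[0, 0, 2], [0, 0, 3.5], [0, 0, 4], [0, 0, 4.3], [0, 0, 4.4], [0, 0, 4.4]], turn=[[0, 0, 0], [0, 0, 0], [0, 0, 0], [0, 0, 0], [0, 0, 0], [0, 0, 0]])

```text
time: 10.35
position: [0.5045, -0.0177, 0.0068]
tool_rot: [0.645, 0.764, 0.0, 0.0]
ft_force: [0.7, 0.2, -1.0]
grip_width: 0.0147
grip_force: 50.0
```

>>> play_rows(gripper=[1, 1, 0, 0, 0, 0, 0, 0, 0, 0], delta_pos=[[0, 0, 0.1], [0, 0, 0.1], [0, 0, 0.1], [0, 0, 0.1], [0, 0, 0.1], [0, 0, 0.1], [0, 0, 0], [0, 0, -2], [0, 0, -6], [0, 0, -10]], turn=[[0, 0, 0], [0, 0, 0], [0, 0, 0], [0, 0, 0], [0, 0, 0], [0, 0, 0], [0, 0, 0], [0, 0, 0], [0, 0, 0], [0, 0, 0]])

```text
time: 11.6
position: [0.5039, -0.0176, 0.1074]
tool_rot: [0.645, 0.764, -0.0, -0.001]
ft_force: [-0.0, -0.3, -0.2]
grip_width: 0.0436
grip_force: 0.0
```

```bash
python3 - <<'E'
from h import *
from rig import robot
o=robot.get_obs()
goto(o,[.525,-.17,.2],9.8)
E
```

```text
dpos [-15.3706  -0.493   -9.2708] turn [-0.001  -0.0005 -0.0021]
```

Back off to look at the pin on the mat with the wrist camera.

>>> play_rows(gripper=[0, 0, 0, 0, 0], delta_pos=[[-4, 0, -3], [-9, -0.3, -6], [-14, -0.5, -9], [-15.4, -0.5, -9.3], [-15.4, -0.5, -9.3]], turn=[[0, 0, 0], [0, 0, 0], [0, 0, 0], [0, 0, 0], [0, 0, 0]])

```text
time: 12.22
position: [0.5247, -0.1705, 0.1992]
tool_rot: [0.646, 0.764, 0.0, -0.001]
ft_force: [-0.2, 0.1, -0.7]
grip_width: 0.0437
grip_force: 0.0
```

```bash
python3 - <<'E'
from h import *
from rig import robot
o=robot.get_obs();print(o["position"])
c=robot.camera("wrist");pickle.dump(c,open("w3.pkl","wb"))
cv2.imwrite("pics/w3.png",cv2.resize(c["color"][:,:,::-1],None,fx=1.5,fy=1.5,interpolation=cv2.INTER_CUBIC))
m,cs=blobs(c,172,6,150,60,60)
r=cv2.minAreaRect(cs[0]);P=np.array([onz(c,p,.020)[:2] for p in cv2.boxPoints(r)]);print(r,P.tolist(),onz(c,r[0],.020))
E
```

```text
[ 0.5247 -0.1705  0.1992]
((258.5, 121.5), (43.0, 23.0), 90.0) [[0.5021372538230284, -0.08285155908300955], [0.5275598317608406, -0.07858993935724568], [0.5360304486530396, -0.1253712724420001], [0.509692570140285, -0.12978896425653386]] [ 0.5188 -0.1037  0.02  ]
```

View pics/w3.png

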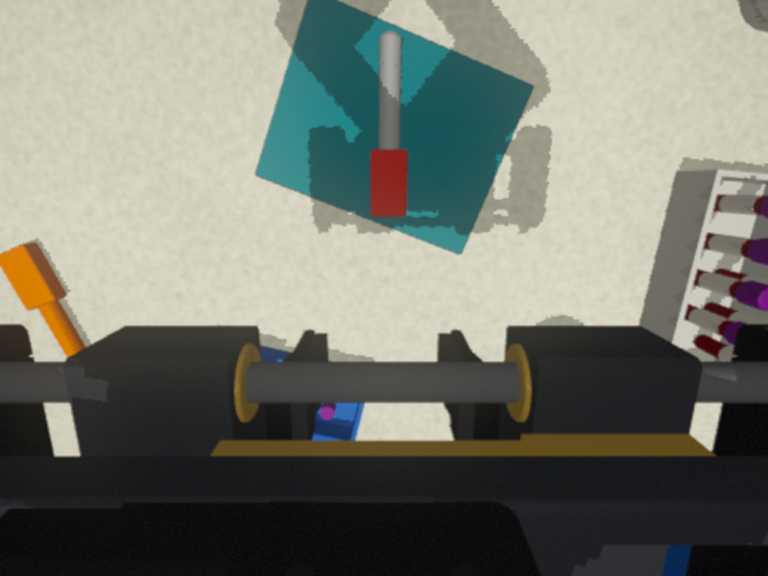

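```bash
python3 - <<'E'
from h import *
from rig import robot
goto(robot.get_obs(),[.5203,-.1103,.006],9.7)
E
```

```text
dpos [ 5.8156  0.6636 19.2618] turn [-0.0023 -0.0026 -0.0008]
```

>>> play_rows(gripper=[-0.3, -0.3, -0.3, -0.3, -0.3, -0.3, -0.3, -0.3], delta_pos=[[3, 0.3, 4], [5.8, 0.6, 9], [5.8, 0.65, 14], [5.8, 0.65, 17], [5.8, 0.65, 18.5], [5.8, 0.65, 19], [5.8, 0.65, 19.2], [5.8, 0.65, 19.2]], turn=[[0, 0, 0], [0, 0, 0], [0, 0, 0], [0, 0, 0], [0, 0, 0], [0, 0, 0], [0, 0, 0], [0, 0, 0]])

```text
time: 13.28
position: [0.5226, -0.1123, 0.0084]
tool_rot: [0.645, 0.764, 0.0, 0.001]
ft_force: [0.1, 1.1, 0.4]
grip_width: 0.0562
grip_force: 0.0
```

```bash
python3 - <<'E'
from h import *
from rig import robot
robot.camera("top");robot.camera("top")
o=robot.get_obs();print(o["position"],o["joint_velocities"])
goto(o,[.5203,-.1103,.006],9.7)
E
```

```text
[ 0.5225 -0.1124  0.0085] [-0.0014  0.0034  0.002   0.0016 -0.0009 -0.0002]
dpos [ 0.2487 -0.1857  0.2482] turn [ 0.0016  0.001  -0.0005]
```

>>> play_rows(gripper=[-0.3, -0.3, 1, 1, 1, 1, 1, 1, 1, 1, 1], delta_pos=[[0.25, -0.19, 0.2], [0.25, -0.19, 0.2], [0.25, -0.19, 0.2], [0.25, -0.19, 0.2], [0.25, -0.19, 0.2], [0.25, -0.19, 0.2], [0.25, -0.19, 0.2], [0.25, -0.19, 0.2], [0.25, -0.19, 0.2], [0.25, -0.19, 0.2], [0.25, -0.19, 0.2]], turn=[[0, 0, 0], [0, 0, 0], [0, 0, 0], [0, 0, 0], [0, 0, 0], [0, 0, 0], [0, 0, 0], [0, 0, 0], [0, 0, 0], [0, 0, 0], [0, 0, 0]], squeeze=50)

```text
time: 14.75
position: [0.5197, -0.1099, 0.0055]
tool_rot: [0.645, 0.764, -0.0, 0.0]
ft_force: [0.6, 0.3, -0.5]
grip_width: 0.0274
grip_force: 50.0
```

```bash
python3 - <<'E'
from h import *
from rig import robot
goto(robot.get_obs(),[.4968,.0133,.0585],9.8)
E
```

```text
dpos [12.5327 -0.181  -5.2961] turn [ 0.     0.    -0.002]
```

>>> play_rows(gripper=[1, 1, 1, 1, 1, 1, 1, 1, 1], delta_pos=[[0, 0, -1], [0, 0, -3], [0, 0, -5.3], [3, 0, -5.3], [7, -0.1, -5.3], [10.5, -0.2, -5.3], [12.5, -0.2, -5.3], [12.5, -0.2, -5.3], [12.5, -0.2, -5.3]], turn=[[0, 0, 0], [0, 0, 0], [0, 0, 0], [0, 0, 0], [0, 0, 0], [0, 0, 0], [0, 0, 0], [0, 0, 0], [0, 0, 0]])

```text
time: 15.88
position: [0.4974, 0.0123, 0.0589]
tool_rot: [0.645, 0.764, 0.0, 0.001]
ft_force: [0.0, -0.1, -2.1]
grip_width: 0.0271
grip_force: 50.0
```

```bash
python3 - <<'E'
from h import *
from rig import robot
o=robot.get_obs();print(o["position"],o["tool_rot"])
for n in("wrist","scene","top"): 
    c=robot.camera(n);pickle.dump(c,open(n+"4.pkl","wb"))
W,S,T=[pickle.load(open(n+"4.pkl","rb"))for n in("wrist","scene","top")]
a=cv2.resize(W["color"][0:230,120:400,::-1],(700,575),interpolation=cv2.INTER_CUBIC)
cv2.imwrite("pics/w4.png",a)
print(onz(W,(0,0),0), proj(W,[.4736,.1477,.065]),proj(S,[.4736,.1477,.065]),proj(T,[.4736,.1477,.065]))
E
```

```text
[0.4974 0.0123 0.0589] [0.6449 0.7643 0.0002 0.0007]
[0.3058 0.1274 0.    ] [250.9586 -37.3375] [375.3614 290.3009] [120.653  207.1575]
```

View pics/w4.png

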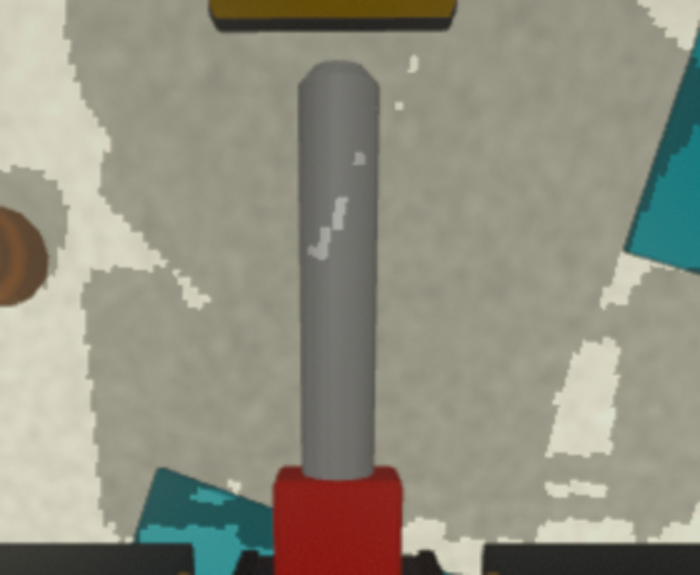

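The wrist view shows the held pin from its shoulder at (338,470) to its tip at (339,62). The front lug's foot is at columns 209–457, its centre about 2 mm left of the pin. I'll compute the pin axis from the shank edges.

```bash
cat > ax.py <<'E'
from h import *
def shank(c,r0,r1,x0,x1,r=.008):
    """cylinder axis from silhouette lines in the wrist picture: (point,dir) world"""
    G=cv2.GaussianBlur(cv2.cvtColor(c["color"],cv2.COLOR_RGB2LAB).astype(np.float32),(0,0),.7)
    L,Rr,rows=[],[],[]
    for y in range(r0,r1):
        g=np.linalg.norm(np.diff(G[y,x0:x1],axis=0),axis=1)
        def pk(a,b):
            i=a+np.argmax(g[a:b]);w=g[i-1:i+2]; return x0+.5+i+(w[2]-w[0])/(2*(2*w[1]-w[0]-w[2])+1e-9)
        h=(x1-x0)//2; L.append(pk(2,h-7));Rr.append(pk(h+7,len(g)-2));rows.append(y)
    out=[]
    for e in(L,Rr):
        e=np.array(e);rows=np.array(rows,float);k=np.ones(len(e),bool)
        for _ in range(5):
            p=np.polyfit(rows[k],e[k],1);k=abs(e-np.polyval(p,rows))<max(.25,1.5*np.std((e-np.polyval(p,rows))[k]))
        out.append(p);print("edge",p,k.sum(),"of",len(e),"sd",np.std((e-np.polyval(p,rows))[k]))
    f=foc(c);N=[]
    for p in out:
        q=[np.array([(np.polyval(p,v)-c["cx"])/f,(v-c["cy"])/f,1]) for v in(r0,r1)]
        n=np.cross(*q);N.append(n/np.linalg.norm(n))
    mid=np.array([(np.polyval((out[0]+out[1])/2,(r0+r1)/2)-c["cx"])/f,((r0+r1)/2-c["cy"])/f,1])
    N=[n*np.sign(n@mid) for n in N]; d=np.cross(*N);d/=np.linalg.norm(d)
    X=np.linalg.solve(np.array([N[0],N[1],d]),[r,r,0]); Rt=c["R"].T
    d=Rt@d; d*=np.sign(d[1]); return Rt@(X-c["t"]),d
E
python3 - <<'E'
from ax import *
W=pickle.load(open("wrist4.pkl","rb"))
X,d=shank(W,40,180,232,280)
print("dir",d,"heading",np.degrees(np.arctan2(d[1],d[0])),"pitch",np.degrees(np.arcsin(d[2])))
for y in(.045,.122,.1477,.19): s=(y-X[1])/d[1];print(X+s*d)
# lug foot edges in this picture
hsv=cv2.cvtColor(W["color"],cv2.COLOR_RGB2HSV)
for y in(1,3,5,7):print(y,hsv[y,200:208].tolist(),hsv[y,298:306].tolist())
print(hsv[0:14,240].tolist())
E
```

```text
edge [  0.0099 238.1686] 132 of 140 sd 0.08426224642468912
edge [ -0.0151 272.0229] 140 of 140 sd 0.10329547519445065
dir [-0.1646  0.9863 -0.0053] heading 99.47316013045024 pitch -0.30263573019623174
[0.4927 0.045  0.0653]
[0.4799 0.122  0.0649]
[0.4756 0.1477 0.0648]
[0.4685 0.19   0.0646]
1 [[27, 33, 149], [25, 33, 149], [25, 33, 145], [23, 67, 107], [21, 166, 97], [21, 196, 99], [21, 194, 100], [22, 204, 100]] [[22, 217, 101], [22, 217, 101], [21, 208, 102], [21, 182, 98], [21, 69, 89], [25, 36, 136], [28, 33, 148], [27, 33, 149]]
3 [[27, 34, 150], [27, 33, 149], [27, 32, 144], [26, 40, 96], [21, 134, 84], [22, 192, 97], [21, 202, 101], [22, 201, 100]] [[22, 207, 101], [22, 212, 100], [21, 195, 97], [22, 111, 76], [26, 37, 96], [25, 35, 140], [27, 33, 149], [27, 34, 151]]
5 [[27, 32, 151], [25, 32, 151], [27, 33, 147], [26, 34, 113], [24, 48, 74], [21, 155, 89], [22, 198, 98], [22, 197, 101]] [[22, 201, 100], [22, 202, 97], [21, 126, 73], [23, 48, 69], [26, 34, 119], [27, 33, 145], [27, 34, 151], [25, 32, 152]]
7 [[27, 32, 152], [27, 32, 152], [27, 34, 151], [27, 34, 144], [30, 34, 97], [25, 47, 60], [21, 116, 66], [21, 131, 70]] [[19, 77, 53], [20, 72, 53], [27, 38, 60], [28, 31, 116], [25, 33, 145], [27, 32, 150], [27, 30, 151], [27, 32, 151]]
[[22, 239, 97], [22, 224, 98], [22, 222, 99], [22, 219, 99], [22, 224, 99], [22, 216, 99], [22, 200, 92], [21, 112, 59], [21, 45, 40], [24, 31, 41], [23, 26, 40], [20, 33, 46], [25, 38, 88], [27, 33, 146]]
```

>>> play_rows(gripper=[1, 1, 1, 1, 1, 1], delta_pos=[[0, -0.15, 0], [1, -0.15, 0], [2, -0.15, 0], [2.6, -0.15, 0], [3.2, -0.15, 0], [3.2, -0.15, 0]], turn=[[0, 0, -0.004], [0, 0, -0.004], [0, 0, -0.004], [0, 0, -0.004], [0, 0, -0.004], [0, 0, -0.004]])

```text
time: 16.77
position: [0.4896, 0.0448, 0.0585]
tool_rot: [0.643, 0.766, -0.0, -0.0]
ft_force: [0.2, -0.3, -1.4]
grip_width: 0.0273
grip_force: 50.0
```

```bash
python3 - <<'E'
from ax import *
from rig import robot
o=robot.get_obs();print(o["position"],o["ft_force"],o["moment"])
W=robot.camera("wrist");pickle.dump(W,open("w5.pkl","wb"))
X,d=shank(W,60,180,232,280)
print("heading",np.degrees(np.arctan2(d[1],d[0])),"pitch",np.degrees(np.arcsin(d[2])))
for y in(.045,.1477,.1909): s=(y-X[1])/d[1];print(X+s*d)
E
```

```text
[0.4896 0.0448 0.0585] [ 0.1571 -0.3454 -1.4034] [-0.1114  0.0076  0.0121]
edge [  0.0096 238.2087] 116 of 120 sd 0.08823008078242925
edge [ -0.0141 271.8855] 117 of 120 sd 0.10569515708743259
heading 99.78468609601636 pitch -1.0044754056259095
[0.4904 0.045  0.0659]
[0.4727 0.1477 0.0641]
[0.4653 0.1909 0.0633]
```

>>> play_rows(gripper=[1, 1, 1, 1, 1, 1], delta_pos=[[1, 0.05, 0], [2, 0.05, 0], [3, 0.05, 0], [3.7, 0.05, 0], [4.4, 0.05, 0], [4.4, 0.05, 0]], turn=[[0, 0, 0], [0, 0, 0], [0, 0, 0], [0, 0, 0], [0, 0, 0], [0, 0, 0]])

```text
time: 17.58
position: [0.4825, 0.0882, 0.0585]
tool_rot: [0.643, 0.766, -0.0, -0.0]
ft_force: [-0.5, 0.6, -0.9]
grip_width: 0.0278
grip_force: 50.0
```

>>> play_rows(gripper=[1, 1, 1, 1, 1], delta_pos=[[0.8, 0, 0], [1.6, 0, 0], [2.2, 0, 0], [2.6, 0, 0], [2.6, 0, 0]], turn=[[0, 0, 0], [0, 0, 0], [0, 0, 0], [0, 0, 0], [0, 0, 0]])

```text
time: 18.2
position: [0.4781, 0.1136, 0.0585]
tool_rot: [0.643, 0.766, -0.0, -0.0]
ft_force: [-0.4, 0.1, -1.7]
grip_width: 0.0279
grip_force: 50.0
```

Creep forward until contact shows.

>>> play_rows(gripper=[1, 1, 1, 1], delta_pos=[[0.1, 0, 0], [0.2, 0, 0], [0.3, 0, 0], [0.3, 0, 0]], turn=[[0, 0, 0], [0, 0, 0], [0, 0, 0], [0, 0, 0]])

```text
time: 18.7
position: [0.4777, 0.1163, 0.0585]
tool_rot: [0.643, 0.766, -0.0, -0.0]
ft_force: [-0.5, 0.4, -1.6]
grip_width: 0.0272
grip_force: 50.0
```

>>> play_rows(gripper=[1, 1, 1, 1], delta_pos=[[0.1, 0, 0], [0.2, 0, 0], [0.3, 0, 0], [0.3, 0, 0]], turn=[[0, 0, 0], [0, 0, 0], [0, 0, 0], [0, 0, 0]])

```text
time: 19.2
position: [0.4777, 0.1174, 0.0586]
tool_rot: [0.643, 0.766, -0.001, 0.001]
ft_force: [0.5, -8.3, -1.4]
grip_width: 0.0274
grip_force: 50.0
```

>>> play_rows(gripper=[1, 1, 1, 0.1, 0.1, 0.1, 0.1], delta_pos=[[0.05, 0, 0.1], [0.05, 0, 0.15], [0.05, 0, 0.15], [0, 0, 0.15], [0, 0, 0.15], [0, 0, 0.15], [0, 0, 0.15]], turn=[[0, 0, 0], [0, 0, 0], [0, 0, 0], [0, 0, 0], [0, 0, 0], [0, 0, 0], [0, 0, 0]])

```text
time: 20.08
position: [0.4771, 0.1194, 0.057]
tool_rot: [0.643, 0.766, -0.0, -0.0]
ft_force: [0.4, -0.5, 0.7]
grip_width: 0.0389
grip_force: 0.0
```

```bash
python3 - <<'E'
from ax import *
from rig import robot
o=robot.get_obs();print(o["position"],o["ft_force"],o["grip_width"])
E
```

```text
[0.4771 0.1194 0.057 ] [ 0.3527 -0.527   0.6633] 0.03893755966765728
```

Rise, then back off for a look.

>>> play_rows(gripper=[0.1, 0.1, 0.1, 0.1, 0.1, 0.1, 0.1], delta_pos=[[0, 0, -1], [0, 0, -3], [0, 0, -6], [0, 0, -11], [-4, 0, -15], [-9, 0, -17], [-9, 0, -17]], turn=[[0, 0, 0], [0, 0, 0], [0, 0, 0], [0, 0, 0], [0, 0, 0], [0, 0, 0], [0, 0, 0]])

```text
time: 20.95
position: [0.495, 0.0278, 0.2297]
tool_rot: [0.645, 0.764, 0.001, 0.003]
ft_force: [0.5, -0.9, -0.3]
grip_width: 0.0392
grip_force: 0.0
```

```bash
python3 - <<'E'
from ax import *
from rig import robot
W=robot.camera("wrist");S=robot.camera("scene");pickle.dump((W,S),open("f.pkl","wb"))
a=cv2.resize(W["color"][0:220,140:360,::-1],(400,400),interpolation=cv2.INTER_CUBIC)
b=cv2.resize(S["color"][245:345,345:445,::-1],(400,400),interpolation=cv2.INTER_CUBIC)
cv2.imwrite("pics/f.png",np.hstack([a,b]))
m,cs=blobs(W,172,6,150,50,60)
for k in cs[:2]:
    r=cv2.minAreaRect(k);print(r,[onz(W,p,.071)[:2].round(4).tolist() for p in cv2.boxPoints(r)])
E
```

```text
((252.0, 90.5), (49.0, 26.0), 90.0) [[0.4608, 0.145], [0.487, 0.1495], [0.4955, 0.1019], [0.4682, 0.0972]]
```

View pics/f.png

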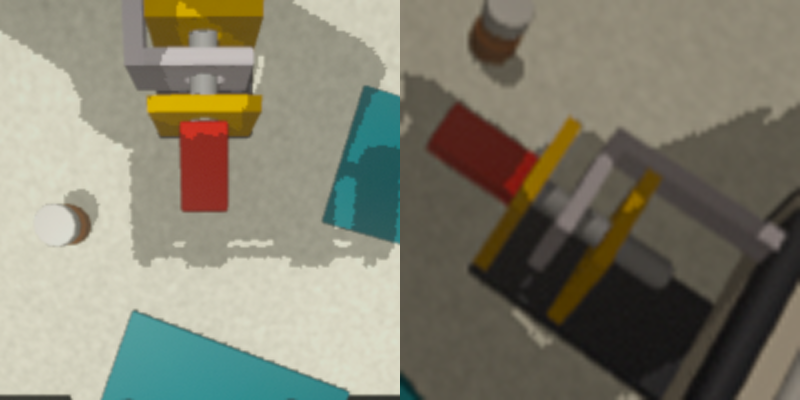

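The final views show the pin through both lugs and the tongue. The red handle is against the front lug, with its shoulder measured at y≈0.1475 against 0.1477 for the mouth. The tip sticks out past the rear lug, and the gripper is clear.

```bash
python3 -c "
from rig import robot
print(robot.hand_in())"
```

```text
the job is handed in; nothing more can be done
None
```

The lock pin is through both lugs and the tongue with its handle against the front lug. I laid it on the teal mat and regripped it by the handle on the way, and handed the job in at about 21 s; the hand-in returned no verdict.

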